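# Nip a newly glued book in the ratchet press

### The job

Slide the newly glued red book on the press bed straight back until it sits square against both brass stops under the platen. Then work the red-handled ratchet lever back and forth, notch by notch, until the platen nips the book firmly: stop when the handle pushes back with about 10 N on the tightening stroke, do not overtighten, ease the lever back so that the ratchet holds the load, and let go. Leave the other things on the table where they are.

Things in the scene. Friction and masses are not known exactly. Their poses are not given: they have to be found in the camera images.
- bed: steel bed plate of the blue book press, 240 mm deep (x) by 262 mm wide (y). Origin: on its top surface, 40 mm above the table, exactly below the vertical screw axis; z up, x to the rear of the press, away from the robot. The surface runs from x = -150 to +90 mm, the blue base below it (354 mm wide) from -160 to +100 mm
- book: newly glued A5 book with red covers, flat on the bed: 148 mm deep (x), 210 wide (y), 26 thick, about 0.5 kg. Origin: centre of its underside; z up, x towards the stops. Starts 35 to 70 mm short of them, up to 15 mm off sideways, up to 0.12 rad askew. Home, origin and axes agree with the bed's; its front edge, at the bed's x = -74 mm, is then 6 mm proud of the platen
- stops (a point): point midway between the two upright brass stops (14 mm diameter, 22 mm high above the bed) on the rear of the bed, in the plane of their front faces: 74 mm behind the bed's origin, 11 mm above the bed. The stops stand 60 mm to either side. Axes as the bed's
- crosshead (a point): middle of the top of the blue crosshead, 125 mm above the bed, on the screw axis. It is 62 mm deep, 354 wide, 33 high, on two pillars (26 mm diameter, 304 mm apart). Below it hangs the blue platen, 136 mm deep, 222 wide, 16 thick, centred on the axis; its underside starts at an unknown 5 to 17 mm above the book. The screw's top is under 220 mm above the bed
- nut (a point): on the screw axis, top of the 88 mm toothed nut, 144 mm above the bed. Clockwise from above it lowers the platen: 30 notches a turn, 1 mm of travel a notch. A pawl on the crosshead keeps it from turning back. Platen hanging free: about 1 N at the lever's handle. Bearing on the book, press and book yield 1 mm per 90 N, and the handle takes 1 N more for every 37 N, 2.5 N a notch
- lever (a joint): ratchet lever's angle about the screw axis, rad: 0 = lever along the bed's -y, growing clockwise from above, towards the robot; stops at 0 and 1.15. Growing is the tightening stroke: its pawl turns the nut, after up to one notch (0.21 rad) of idle motion. Going back it clicks over the teeth, about 1 N. Let go under load it springs back some 0.2 to 0.7 rad; the load stays, less up to one notch
- grip (a point): on the lever's upright red handle at the height to grip it: on the handle's axis, 180 mm from the screw axis, 199 mm above the bed. The handle is a round 24 mm post, free to turn on its own axis, from 157 to 227 mm above the bed, on the end of a flat steel lever 22 mm wide (top 156 mm above the bed). Axes are the lever's: -y outwards along it
- glue: bystander, to be left alone: glue jar with a white lid, 68 mm across, 85 mm tall, origin under its centre; stands beside the press below the lever
- folder: bystander: flat white bone folder, 150 x 22 x 5 mm, origin under its centre
- can: bystander: blue drinks can, 66 mm across, 115 mm tall, origin under its centre
- bowl: bystander: white bowl, 140 mm across, 55 mm tall, origin under its centre
- sketchbook: bystander: brown sketchbook, 150 x 214 x 22 mm, lying flat, origin under its centre
- brush: bystander: flat paste brush 190 mm long, 20 mm high, lying along its x axis, origin under its middle
- weight: bystander: brass paperweight, 70 x 45 x 30 mm with an 18 mm knob on top, origin under its centre

How it is judged:
On the way, in this order (a step that is already met when the one before it is completed fails the run):
1. the book is home: square against both rear stops under the platen, and not yet pressed (x of book in the frame of bed between -0.005 and 0.004 m and y of book in the frame of bed between -0.035 and 0.035 m and angle between the x axis of book and the x axis of bed, either way round below 0.05 rad and contact force between bed and book below 40 N), for 0.2 s.
2. the platen presses the book on the bed with at least 180 N (x of book in the frame of bed between -0.005 and 0.004 m and y of book in the frame of bed between -0.035 and 0.035 m and angle between the x axis of book and the x axis of bed, either way round below 0.05 rad and contact force between bed and book above 180 N), for 0.3 s.
At the end, for the whole second after the job is handed in: the book lies within 5 mm of the rear stops, within 35 mm of the middle of the bed and square to within 0.05 rad; the ratchet holds the platen so that book and bed press on each other with 180 to 480 N; book and lever are at rest and the robot has let go (all of step 2 and contact force between bed and book below 480 N and linear speed of book below 0.01 m/s and velocity of joint lever between -0.05 and 0.05 rad/s); the robot touches nothing.
It fails at once if the book is overtightened: more than 540 N between book and bed (about 14 N at the handle) (contact force between bed and book above 540 N).
It fails at once if one of the other things on the table is moved by more than 30 mm (distance of any of glue, folder, can, bowl, sketchbook, brush, weight from where it was at the start of the episode above 0.03 m).
It also fails if it takes over 72 s, if anything falls off the work surface, if the arm or the gripper's body presses on something with over 40 N, if the wrist force passes 120 N, or if a joint passes its speed limit or range.

### The arm

A 7-joint arm with a two-finger parallel gripper is mounted at the origin on the work surface. World frame = base frame: x ahead of the robot, y to its left, z up, the work surface at z = 0. Lengths are in m, angles in rad, forces in N, time in s.
With the tool pointing down it reaches from about 0.4 to 0.85 m from the base axis. Payload 10.4 kg.
Tool frame: the origin (TCP) lies on the centre line of the jaws, within the pads' length; the fingertips stand 8 mm ahead of it and the grasp point (between the pads) lies 11 mm behind it (r.finger_overhang is the distance from the TCP to the fingertips, in m); z points along the fingers, y is the line along which they close (so a half turn about z gives the same grasp; the last joint's range is limited). The gripper opens to 87 mm and grips with 3 to 60 N. Pads are 19 mm wide; open, the fingers measure 117 mm over their backs; the gripper's body (75 mm by 190 mm) begins 51 mm behind the grasp point.
Start: joints at [1.3, 0.332, -0.065, 1.46, 0.022, 1.35, -0.088], TCP at [0.153, -0.606, 0.231] pointing down, gripper open.
Joint ranges: [-2.6, 2.6], [-0.5, 2.12], [-1.47, 1.34], [0.16, 2.42], [-1.27, 4.41], [0.06, 2.06], [-2.6, 2.6]. Speed limits (rad/s): [2.22, 2.22, 2.79, 2.79, 3.14, 3.14, 3.14].

### API

Orientations are given as a unit quaternion [x, y, z, w].
In Python, from bench import r, vision gives the robot as it stands.
- The arm moves only by the tool drive_tool, never from a script. Its argument "series" is a list of rows, each a list of 2 entries, a list of its own where there are three numbers: the shift along the world's x, y, z in cm, then the turn about the world's z in degrees. A call has exactly 10 rows; each row shifts and turns the commanded pose from where the row before left it; what a row does not reach is not made up. A row lasts 1/8 s, in which the tool goes at most 62.5 mm and 10.7 degrees, less where a joint would pass 70% of its speed; a pose out of reach is approached as far as the arm can. A call with a gripper value outside its range is refused whole. "hand" is the closure, from 0 (fully open) to 1 (shut), set as the call begins (left out, the last holds). The fingers move at their own pace and stop on an object; "newtons" is the grip in N (left out, the last holds). Time passes only in rows, so rows that do not move let the fingers close, or fill a call up. It gives the time, the measured TCP pose, the force, the opening and the grip force at its end, in the units of the state.
- r.read_state(): the state, without advancing time (a new reading comes with each control period).
- vision.camera(name): name is "side" or "top" or "wrist"; returns a dict with "color" (480x640x3 uint8, red, green, blue), "intrinsics" (3x3 intrinsics, pixels), "k1" (the pictures are not rectified: a ray, as slopes to the right and down, at radius r is drawn at 1 + k1 r^2 times it, then the intrinsics apply), "R" (3x3) and "t" (3): a world point X has camera coordinates R X + t; the wrist camera has in their place "mount" (4x4, takes a point from camera to tool coordinates, whose origin is the TCP and whose axes are the flange's). Camera axes: x right, y down, z forward; pixel columns grow to the right and rows downward; lengths in m; the calibration is good to about 2 mm. A picture is of the moment at which its call begins: read the wrist's pose just before it. There is no depth.
- r.close_job(): hands the job in; it is judged then, once.
The state is a dict: "time": time; "joint_positions": joint angles; "joint_vel": joint speeds; "joint_torque": joint torques, N m; "ee_pos": TCP position; "eef_rot": TCP orientation; "ft_force": force on the tool from outside, world axes, zero at the start; "torque": the same for the moment, N m; "width": finger opening in m; "grip_force": force on a finger pad.
Only numpy, scipy, OpenCV 4.12 (cv2) and the standard library are available. Lean on these libraries where they do the work, as an engineer would, in place of code of your own. Each camera call takes 0.05 s, during which the arm holds its last target. There are 200 camera calls.

## Working session

There is one attempt and no reset: what is moved stays moved. The work goes in short steps, Python scripts to look and compute and a tool call to move; the robot and the scene stay as the last step left them, time stands still between calls to the robot, and variables do not carry over. Pictures are saved under pics/ and viewed, at most 10 in all, crops included, and the job is handed in when it is done.

Besides the shell and the picture viewer there is one more tool, called after ">>>" by a JSON object that holds its "name" and its "arguments". drive_tool: Moves the arm, as the interface text tells. Its arguments: {"type":"object","properties":{"series":{"type":"array"},"hand":{"type":"number"},"newtons":{"type":"number"}},"required":["series"]}

```bash
mkdir -p pics; cat > h.py <<'E'
from bench import r, vision
import numpy as np, cv2, json
def snap(n,f):
    c=vision.camera(n); cv2.imwrite('pics/'+f,c['color'][:,:,::-1])
    d={k:np.array(v).tolist() for k,v in c.items() if k!='color'}; json.dump(d,open('pics/%s.json'%f[:-4],'w')); return c
def load(f): return {k:np.array(v) for k,v in json.load(open('pics/%s.json'%f)).items()}
def ray(c,uv):
    K=c['intrinsics']; k=float(c['k1'])
    x,y=cv2.undistortPoints(np.array([[uv]],float),K,np.array([k,0,0,0,0.]))[0,0]
    R=c['R']; return -R.T@c['t'], R.T@np.array([x,y,1])
def atz(c,uv,z):
    o,d=ray(c,uv); return o+d*(z-o[2])/d[2]
def proj(c,X):
    return cv2.projectPoints(np.array(X,float).reshape(-1,3),cv2.Rodrigues(c['R'])[0],c['t'],c['intrinsics'],np.array([float(c['k1']),0,0,0,0.]))[0][:,0]
E
python3 -c "
from h import *
for n in ['side','top']:
    c=snap(n,n+'0.png'); print(n,c['intrinsics'],c['k1'],-np.array(c['R']).T@c['t'],np.array(c['R'])[2])
print(r.read_state())
"
```

```text
side [[487.13847802   0.         323.79476547]
 [  0.         487.13847802 238.79247021]
 [  0.           0.           1.        ]] -0.05848871142575238 [0.28733019 0.80275624 0.96749116] [ 0.1844849  -0.68408039 -0.70569068]
top [[530.620851     0.         319.43392514]
 [  0.         530.620851   239.60843808]
 [  0.           0.           1.        ]] -0.13015899986031676 [0.25634493 0.03093925 1.46016679] [ 0.17484022 -0.01496189 -0.98448313]
{'time': 0.1, 'joint_positions': array([ 1.30041188,  0.33279028, -0.06470943,  1.46086962,  0.02160166,
        1.34985633, -0.08848925]), 'joint_vel': array([-0.00051632, -0.00136659, -0.00154196, -0.00077955, -0.00149805,
       -0.00236222, -0.00085571]), 'joint_torque': array([ 1.45974063e-03, -6.24552655e+01,  2.46927794e-02, -3.90723753e+01,
       -6.14782283e-02,  3.65536648e-02,  3.85859289e-05]), 'ee_pos': array([ 0.15320791, -0.60559305,  0.22983912]), 'eef_rot': array([ 9.92332542e-01,  1.23595104e-01, -1.02169381e-04, -6.05472525e-04]), 'ft_force': array([-0.10109332, -0.80274335, -0.68471016]), 'torque': array([0.00437425, 0.00728273, 0.00833039]), 'grip_force': 0.0, 'width': 0.08710500052685538}
```

View pics/top0.png

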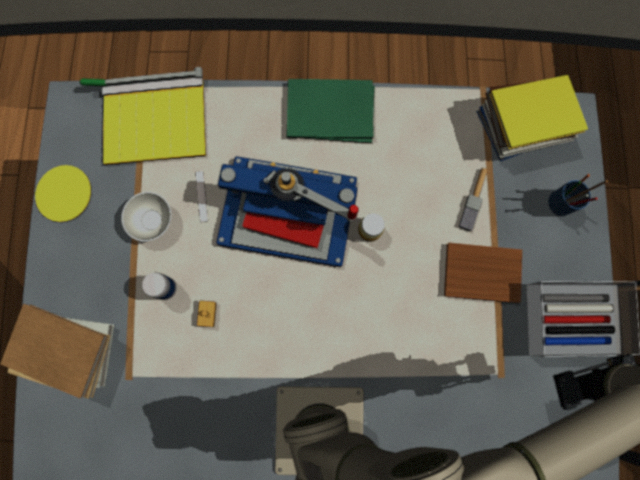

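View pics/side0.png

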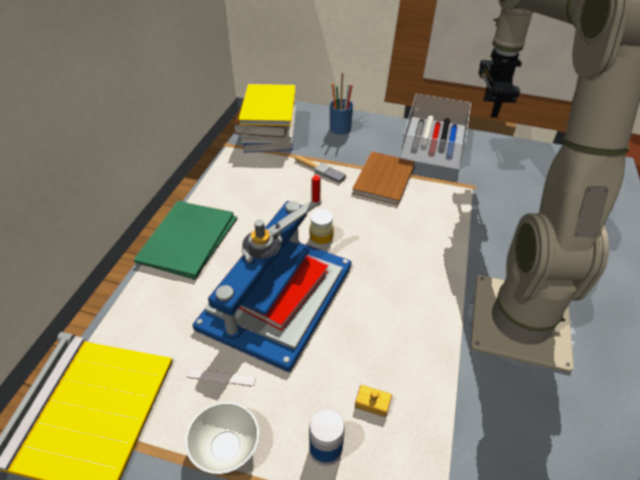

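The overviews show the press at about (288,205) in the top view and (280,270) in the side view. The red handle is at (353,211) in the top view and the glue jar at (371,227). Next I enlarge the press in both.

```bash
python3 -c "
import cv2
a=cv2.imread('pics/top0.png')[145:275,205:400]; cv2.imwrite('pics/tc.png',cv2.resize(a,None,fx=4,fy=4,interpolation=2))
a=cv2.imread('pics/side0.png')[165:375,185:365]; cv2.imwrite('pics/sc.png',cv2.resize(a,None,fx=2.8,fy=2.8,interpolation=2))
"
```

```text
(no output)
```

View pics/tc.png

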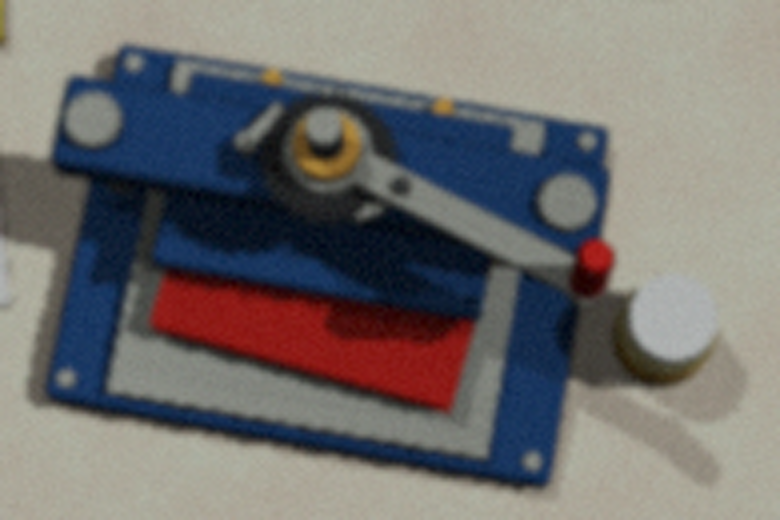

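View pics/sc.png

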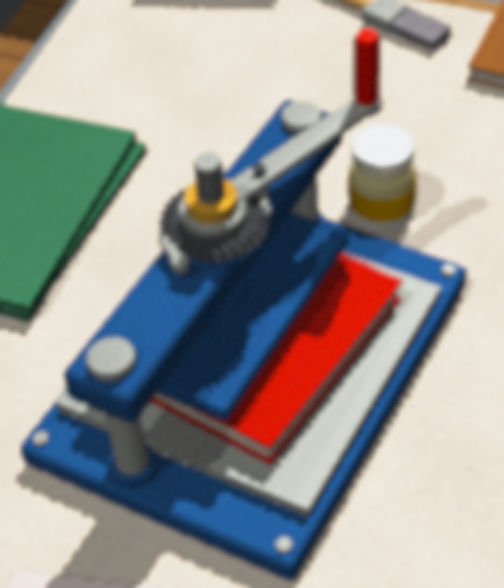

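The top crop shows the bed's front corners at about (108,393) and (491,458), pillar caps at (92,118) and (566,200), and the book's front corners at (152,328) and (450,405). The side crop agrees, with the bed's front-near corner at (305,508) and the book's front edge from (270,445) to (398,283). Next I fit the poses.

```bash
cat > fit.py <<'E'
from h import *
from scipy.optimize import least_squares
T,S=load('top0'),load('side0')
f=lambda p:((p[0]+.5)/4-.5+205,(p[1]+.5)/4-.5+145)
g=lambda p:((p[0]+.5)/2.8-.5+185,(p[1]+.5)/2.8-.5+165)
Z=.04
# bed-frame point, pixel
tp=[((-.15,.131,0),(108,393)),((-.15,-.131,0),(491,458)),((0,.152,.128),(92,118)),((0,-.152,.128),(566,200)),((.081,.06,.022),(273,76)),((.081,-.06,.022),(443,105))]
sp=[((-.15,.131,0),(305,508)),((-.15,-.131,0),(440,285)),((0,.152,.128),(111,357)),((0,-.152,.128),(302,116))]
W=lambda q,X:np.array([q[0]+np.cos(q[2])*X[0]-np.sin(q[2])*X[1],q[1]+np.sin(q[2])*X[0]+np.cos(q[2])*X[1],Z+X[2]])
def res(q):
    return np.concatenate([proj(T,W(q,X))[0]-f(p) for X,p in tp]+[proj(S,W(q,X))[0]-g(p) for X,p in sp])
s=least_squares(res,[.65,0.07,-.15],loss='soft_l1'); q=s.x
print('press',q,'deg',np.degrees(q[2])); print(res(q).reshape(-1,2).round(1).tolist())
def bed(P): 
    d=P-[q[0],q[1],Z]; c,s_=np.cos(q[2]),np.sin(q[2]); return np.array([c*d[0]+s_*d[1],-s_*d[0]+c*d[1],d[2]])
if __name__=='__main__':
    for n,P in [('book FL top',atz(T,f((152,327)),.066)),('book FR top',atz(T,f((449,405)),.066)),('sFL',atz(S,g((270,445)),.066)),('sFR',atz(S,g((399,283)),.066)),
      ('handle top T',atz(T,f((597,252)),.267)),('handle top S',atz(S,g((368,34)),.267)),('glue T',atz(T,f((672,318)),.085)),('glue S',atz(S,g((383,143)),.085)),('screw',atz(T,f((324,126)),.255))]:
        print(n,P.round(4),bed(P).round(4))
E
python3 fit.py
```

```text
press [ 0.62591093  0.09407361 -0.1579805 ] deg -9.051616034638258
[[0.3, -1.1], [-0.4, -0.7], [0.9, 0.2], [0.7, 0.0], [0.1, -0.2], [0.6, -0.1], [0.9, 0.5], [0.1, 0.6], [0.1, 1.4], [-0.3, 1.1]]
book FL top [0.5363 0.2162 0.066 ] [-0.1077  0.1065  0.026 ]
book FR top [0.4869 0.0163 0.066 ] [-0.1251 -0.0987  0.026 ]
sFL [0.5399 0.2146 0.066 ] [-0.1039  0.1055  0.026 ]
sFR [0.4887 0.0176 0.066 ] [-0.1235 -0.0971  0.026 ]
handle top T [ 0.5448 -0.0658  0.267 ] [-0.0549 -0.1706  0.227 ]
handle top S [ 0.5444 -0.0683  0.267 ] [-0.0549 -0.1731  0.227 ]
glue T [ 0.5448 -0.1306  0.085 ] [-0.0448 -0.2346  0.045 ]
glue S [ 0.5484 -0.1354  0.085 ] [-0.0405 -0.2388  0.045 ]
screw [0.6211 0.0946 0.255 ] [-4.80e-03 -2.00e-04  2.15e-01]
```

>>> {"name": "drive_tool", "arguments": {"series": [[[3.4,3.8,0],-2.9],[[3.4,3.8,0],-2.9],[[3.4,3.8,0],-2.9],[[3.4,3.8,0],-2.9],[[3.4,3.8,0],-2.9],[[3.4,3.8,0],-2.9],[[3.4,3.8,0],-2.9],[[3.4,3.8,0],-2.95],[[0.5,5.5,0],0],[[0.5,5.5,0],0]], "hand": 0}}

```text
time: 1.35
ee_pos: [0.4353, -0.19, 0.2302]
eef_rot: [0.997, -0.079, -0.0, -0.0]
ft_force: [0.3, 0.3, 0.7]
width: 0.0867
grip_force: 0.0
```

>>> {"name": "drive_tool", "arguments": {"series": [[[0,5.3,0],0],[[0,5.3,0],0],[[0,5.3,0],0],[[0.5,5.3,0],0],[[1,5.3,0],0],[[1.5,5.3,0],0],[[0.3,0,-5],0],[[0,0,-5],0],[[0,0,-4],0],[[0,0,-2],0]]}}

```text
time: 2.6
ee_pos: [0.4668, 0.1258, 0.0681]
eef_rot: [0.997, -0.079, -0.002, 0.0]
ft_force: [1.2, -0.7, -0.0]
width: 0.0869
grip_force: 0.0
```

```bash
python3 -c "
from h import *
snap('side','s1.png'); snap('top','t1.png')
a=cv2.imread('pics/s1.png')[165:375,185:405]; b=cv2.imread('pics/t1.png')[145:305,205:385]
a=cv2.resize(a,(440,420)); b=cv2.resize(b,(360,320)); o=np.zeros((420,800,3),np.uint8); o[:,:440]=a; o[:320,440:]=b; cv2.imwrite('pics/c1.png',o)
print(r.read_state()['ee_pos'],r.read_state()['ft_force'])"
```

```text
[0.46654827 0.12564288 0.06838168] [ 0.46845294  0.4321152  -0.57985957]
```

View pics/c1.png

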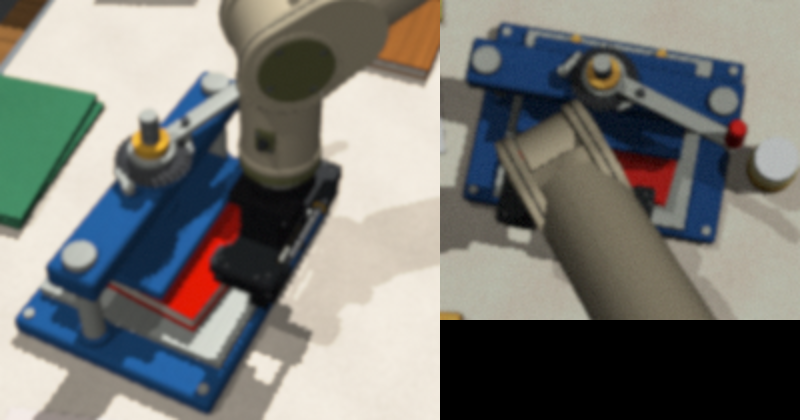

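The fingers stand in front of the book, with the body clear of the crosshead and lever. I'll lower and start pushing.

>>> {"name": "drive_tool", "arguments": {"series": [[[0,0,-1.1],0],[[0.99,-0.16,0],0],[[0.99,-0.16,0],0],[[0.99,-0.16,0],0],[[0.99,-0.16,0],0],[[0.69,-0.11,0],0],[[0.69,-0.11,0],0],[[0.49,-0.08,0],0],[[0.49,-0.08,0],0],[[0,0,0],0]]}}

```text
time: 3.95
ee_pos: [0.5322, 0.116, 0.0597]
eef_rot: [0.997, -0.079, 0.001, -0.0]
ft_force: [0.1, 0.3, 1.0]
width: 0.0871
grip_force: 0.0
```

>>> {"name": "drive_tool", "arguments": {"series": [[[0.3,-0.05,-0.1],0],[[0.3,-0.05,-0.1],0],[[0.2,-0.03,0],0],[[0.1,-0.02,0],0],[[0,0,0],0],[[0,0,0],0],[[0,0,0],0],[[0,0,0],0],[[0,0,0],0],[[0,0,0],0]]}}

```text
time: 5.2
ee_pos: [0.5407, 0.1143, 0.0576]
eef_rot: [0.997, -0.079, 0.0, 0.0]
ft_force: [-0.6, -0.1, -0.3]
width: 0.0872
grip_force: 0.2
```

```bash
python3 -c "
from h import *
snap('side','s2.png'); 
a=cv2.imread('pics/s2.png')[205:375,185:365]; b=cv2.imread('pics/s2.png')
cv2.imwrite('pics/c2.png',cv2.resize(a,None,fx=3.5,fy=3.5,interpolation=2))
print(r.read_state()['ee_pos'],r.read_state()['ft_force'])"
```

```text
[0.54067506 0.11427923 0.05762997] [-0.5739567  -0.30361751  0.51114008]
```

View pics/c2.png

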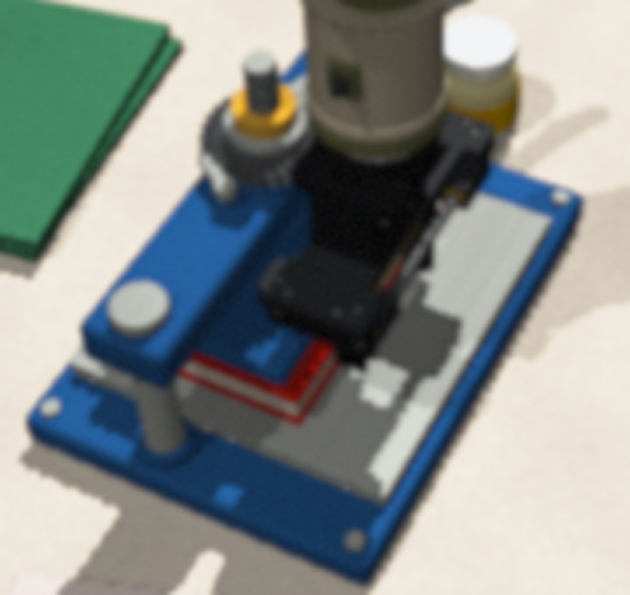

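```bash
python3 -c "
from fit import *
for p in [(299,400),(337,352)]:
  print(bed(atz(S,(185-.36+p[0]/3.5,205-.36+p[1]/3.5),.066)))
print(bed(np.array([.5407,.1143,.0576])))"
```

```text
press [ 0.62591093  0.09407361 -0.1579805 ] deg -9.051616034638258
[[0.3, -1.1], [-0.4, -0.7], [0.9, 0.2], [0.7, 0.0], [0.1, -0.2], [0.6, -0.1], [0.9, 0.5], [0.1, 0.6], [0.1, 1.4], [-0.3, 1.1]]
[-0.07544196  0.10515789  0.026     ]
[-0.0789144   0.06059477  0.026     ]
[-0.0873319   0.00656878  0.0176    ]
```

>>> {"name": "drive_tool", "arguments": {"series": [[[0.2,-0.03,0],0],[[0.1,-0.015,0],0],[[0.1,-0.015,0],0],[[0,0,0],0],[[0,0,0],0],[[0,0,0],0],[[0,0,0],0],[[0,0,0],0],[[0,0,0],0],[[0,0,0],0]]}}

```text
time: 6.5
ee_pos: [0.5423, 0.1142, 0.0573]
eef_rot: [0.997, -0.079, -0.002, 0.001]
ft_force: [-12.6, 0.6, 9.1]
width: 0.0869
grip_force: 6.5
```

>>> {"name": "drive_tool", "arguments": {"series": [[[-0.5,0.08,0],0],[[-1,0.16,0],0],[[-2,0.32,0],0],[[-3,0.48,0],0],[[-4,0.5,2],0],[[-2,0.5,5],0],[[0,-2,6],0],[[0,-4,4],0],[[0,-6,0],0],[[0,-6,0],0]]}}

```text
time: 7.75
ee_pos: [0.4194, -0.0474, 0.2277]
eef_rot: [0.997, -0.079, 0.001, 0.001]
ft_force: [1.6, 0.9, -0.2]
width: 0.0866
grip_force: 0.0
```

```bash
python3 -c "
from h import *
snap('side','s3.png'); snap('top','t3.png')
a=cv2.imread('pics/s3.png')[215:345,215:345]; b=cv2.imread('pics/t3.png')[175:275,210:375]
o=np.zeros((400,800,3),np.uint8); o[:,:400]=cv2.resize(a[:,:],(400,400),interpolation=2); b=cv2.resize(b,(400,242),interpolation=2);o[:242,400:]=b; cv2.imwrite('pics/c3.png',o)
print(r.read_state()['ee_pos'],r.read_state()['ft_force'])"
```

```text
[ 0.41865972 -0.05168445  0.22669327] [ 0.34547376 -0.2052987  -0.24538067]
```

View pics/c3.png

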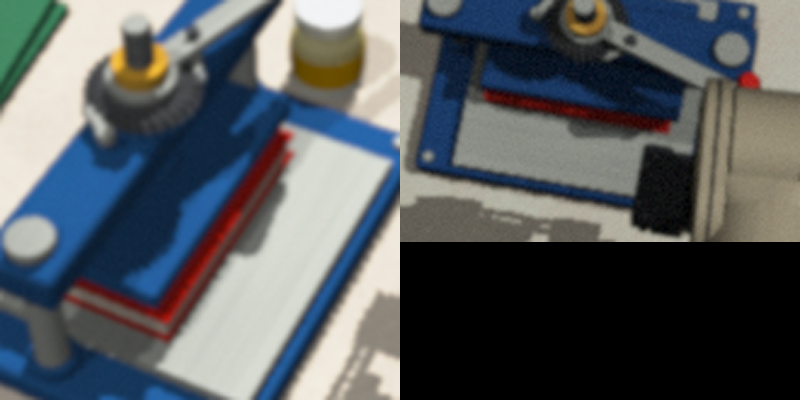

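The book's front edge now lies nearly parallel to the platen, with corners in the side half at (167,318) and (290,135). I measure it.

```bash
python3 -c "
from fit import *
s=130/400
for p in [(167,318),(290,135)]: print('side',bed(atz(S,(215+p[0]*s-.35,215+p[1]*s-.35),.066)))
s=165/400
for p in [(484,99),(668,128)]: print('top',bed(atz(T,(210+(p[0]-400)*s-.3,175+p[1]*s-.3),.066)))
for th in [0,.1,.31,.5,.8,1.1]:
  P=W(q,(-.18*np.sin(th),-.18*np.cos(th),.199)); print(th,P.round(4))
"
```

```text
press [ 0.62591093  0.09407361 -0.1579805 ] deg -9.051616034638258
[[0.3, -1.1], [-0.4, -0.7], [0.9, 0.2], [0.7, 0.0], [0.1, -0.2], [0.6, -0.1], [0.9, 0.5], [0.1, 0.6], [0.1, 1.4], [-0.3, 1.1]]
side [-0.07187187  0.10406602  0.026     ]
side [-0.07181617 -0.09907849  0.026     ]
top [-0.07767679  0.10783519  0.026     ]
top [-0.07433342 -0.09895883  0.026     ]
0 [ 0.5976 -0.0837  0.239 ]
0.1 [ 0.58  -0.08   0.239]
0.31 [ 0.5447 -0.0666  0.239 ]
0.5 [ 0.5158 -0.0483  0.239 ]
0.8 [ 0.4787 -0.0095  0.239 ]
1.1 [0.4546 0.0387 0.239 ]
```

Home and square to within the measuring error. Now I straddle the handle.

>>> {"name": "drive_tool", "arguments": {"series": [[[3,-0.4,0.1],0],[[4,-0.4,0],0],[[3,-0.4,0],0],[[2,-0.2,0],0],[[0.6,-0.1,0],0],[[0,0,0],0],[[0,0,0],0],[[0,0,0],0],[[0,0,0],0],[[0,0,0],0]]}}

```text
time: 9.1
ee_pos: [0.5454, -0.0606, 0.2279]
eef_rot: [0.997, -0.079, 0.0, 0.0]
ft_force: [-0.0, 0.6, -1.3]
width: 0.0871
grip_force: 0.0
```

>>> {"name": "drive_tool", "arguments": {"series": [[[0,0,0],0],[[0,0,0],0],[[0,0,0],0],[[0,0,0],0],[[0,0,0],0],[[0,0,0],0],[[0,0,0],0],[[0,0,0],0],[[0,0,0],0],[[0,0,0],0]], "hand": 1, "newtons": 25}}

```text
time: 10.35
ee_pos: [0.5457, -0.0602, 0.228]
eef_rot: [0.997, -0.079, 0.0, -0.0]
ft_force: [1.6, 1.1, 0.3]
width: 0.0018
grip_force: 0.7
```

The fingers closed on nothing, so I look.

```bash
python3 -c "
from h import *
snap('side','s4.png'); snap('top','t4.png')
a=cv2.imread('pics/s4.png')[115:265,235:385]; b=cv2.imread('pics/t4.png')[155:255,250:400]
o=np.zeros((400,800,3),np.uint8); o[:,:400]=cv2.resize(a,(400,400),interpolation=2); b=cv2.resize(b,(400,267),interpolation=2);o[:267,400:]=b; cv2.imwrite('pics/c4.png',o)
print(r.read_state()['ee_pos'],r.read_state()['ft_force'])"
```

```text
[ 0.54567734 -0.06045012  0.2279556 ] [ 1.42058771  0.34736224 -0.049274  ]
```

View pics/c4.png

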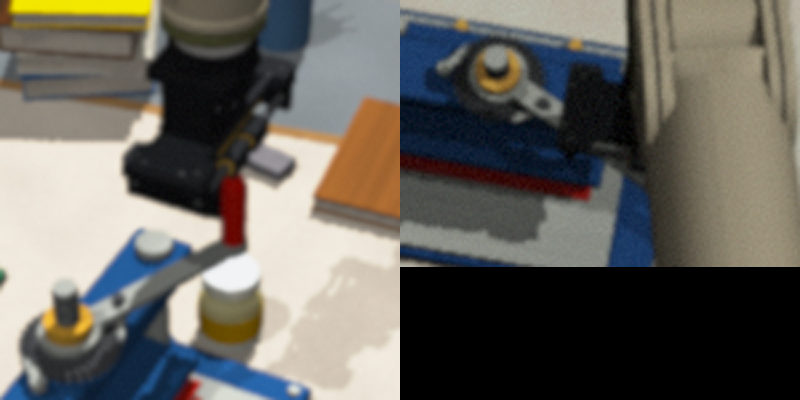

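```bash
python3 -c "
from fit import *
for p in [(232,182),(232,178),(235,243)]:
  uv=(235+p[0]*.375,115+p[1]*.375); z=.267 if p[1]<200 else .197
  P=atz(S,uv,z); b=bed(P); print(P.round(4),b.round(4),np.arctan2(-b[0],-b[1]),np.hypot(b[0],b[1]))
for th in [.3,.4,.45,.5,.6]: print(th,proj(S,W(q,(-.18*np.sin(th),-.18*np.cos(th),.227)))[0])
"
```

```text
press [ 0.62591093  0.09407361 -0.1579805 ] deg -9.051616034638258
[[0.3, -1.1], [-0.4, -0.7], [0.9, 0.2], [0.7, 0.0], [0.1, -0.2], [0.6, -0.1], [0.9, 0.5], [0.1, 0.6], [0.1, 1.4], [-0.3, 1.1]]
[ 0.5245 -0.0492  0.267 ] [-0.0776 -0.1575  0.227 ] 0.45773318731213913 0.17552467620586104
[ 0.5261 -0.0546  0.267 ] [-0.0752 -0.1625  0.227 ] 0.4334528922570998 0.17903636070426474
[ 0.5211 -0.0506  0.197 ] [-0.0808 -0.1593  0.157 ] 0.4691763627380803 0.17865050668853993
0.3 [315.21753063 176.89199129]
0.4 [320.6199098  180.34683149]
0.45 [323.13952984 182.21649263]
0.5 [325.52939135 184.17777155]
0.6 [329.89381624 188.36426436]
```

```bash
python3 -c "
from h import *
print(r.read_state()['joint_positions'].round(2))"
```

```text
[ 0.56  0.22 -0.61  1.64  0.13  1.32 -1.8 ]
```

>>> {"name": "drive_tool", "arguments": {"series": [[[0,0,3.5],0],[[0,0,3.8],0],[[-0.4,0.1,0],10],[[-0.4,0.1,0],10],[[-0.4,0.1,0],10],[[-0.4,0.2,0],10],[[-0.4,0.2,0],10],[[-0.3,0.2,0],10],[[0,0,0],4],[[0,0,0],0]]}}

```text
time: 11.7
ee_pos: [0.5223, -0.0517, 0.3008]
eef_rot: [0.887, 0.461, -0.0, 0.0]
ft_force: [0.5, 0.3, 0.4]
width: 0.0004
grip_force: 0.0
```

>>> {"name": "drive_tool", "arguments": {"series": [[[0,0,0],0],[[0,0,0],0],[[0,0,0],0],[[0,0,0],0],[[0,0,0],0],[[0,-0.2,-2],0],[[0,0,-3],0],[[0,0,-2.3],0],[[0,0,0],0],[[0,0,0],0]], "hand": 0}}

```text
time: 12.95
ee_pos: [0.523, -0.0535, 0.2289]
eef_rot: [0.887, 0.461, 0.001, 0.0]
ft_force: [-0.3, -0.9, 0.3]
width: 0.0856
grip_force: 0.0
```

>>> {"name": "drive_tool", "arguments": {"series": [[[0,0,0],0],[[0,0,0],0],[[0,0,0],0],[[0,0,0],0],[[0,0,0],0],[[0,0,0],0],[[0,0,0],0],[[0,0,0],0],[[0,0,0],0],[[0,0,0],0]], "hand": 1, "newtons": 25}}

```text
time: 14.2
ee_pos: [0.5225, -0.0536, 0.2279]
eef_rot: [0.887, 0.461, 0.0, 0.0]
ft_force: [0.5, -0.1, 0.5]
width: 0.0239
grip_force: 25.0
```

Gripped at 24 mm, the handle's width. I work out the arc.

```bash
python3 -c "
import numpy as np
def d(a,b,n):
  t=np.linspace(a,b,n+1)+.158; p=-18*np.stack([np.sin(t),np.cos(t)],1); print(a,b,np.diff(p,axis=0).round(2).tolist(), (p[-1]/100+[.6259,.0941]).round(4))
d(.45,.06,4); d(.06,1.08,10); d(.06,.57,10); d(.57,1.08,10)"
```

```text
0.45 0.06 [[1.49, -0.93], [1.57, -0.78], [1.64, -0.62], [1.69, -0.46]] [ 0.587  -0.0816]
0.06 1.08 [[-1.77, 0.49], [-1.71, 0.67], [-1.63, 0.84], [-1.54, 1.0], [-1.43, 1.15], [-1.31, 1.29], [-1.17, 1.42], [-1.02, 1.53], [-0.86, 1.62], [-0.69, 1.7]] [0.4558 0.0353]
0.06 0.57 [[-0.89, 0.22], [-0.88, 0.27], [-0.86, 0.31], [-0.85, 0.35], [-0.83, 0.4], [-0.81, 0.44], [-0.78, 0.48], [-0.76, 0.52], [-0.73, 0.56], [-0.7, 0.59]] [ 0.5061 -0.0403]
0.57 1.08 [[-0.67, 0.63], [-0.64, 0.66], [-0.6, 0.69], [-0.57, 0.72], [-0.53, 0.75], [-0.49, 0.78], [-0.45, 0.8], [-0.41, 0.82], [-0.37, 0.84], [-0.32, 0.86]] [0.4558 0.0353]
```

>>> {"name": "drive_tool", "arguments": {"series": [[[1.5,-0.9],0],[[1.6,-0.8,0],0],[[1.6,-0.6,0],0],[[1.7,-0.5,0],0],[[0,0,0],0],[[0,0,0],0],[[0,0,0],0],[[0,0,0],0],[[0,0,0],0],[[0,0,0],0]]}}

```text
validation failed for argument at $.se...
```

>>> {"name": "drive_tool", "arguments": {"series": [[[1.5,-0.9,0],0],[[1.6,-0.8,0],0],[[1.6,-0.6,0],0],[[1.7,-0.5,0],0],[[0,0,0],0],[[0,0,0],0],[[0,0,0],0],[[0,0,0],0],[[0,0,0],0],[[0,0,0],0]]}}

```text
time: 15.45
ee_pos: [0.5864, -0.0815, 0.2279]
eef_rot: [0.887, 0.461, -0.0, 0.0]
ft_force: [0.2, 0.5, 0.3]
width: 0.0232
grip_force: 25.0
```

>>> {"name": "drive_tool", "arguments": {"series": [[[-1.77,0.49,0],0],[[-1.71,0.67,0],0],[[-1.63,0.84,0],0],[[-1.54,1.0,0],0],[[-1.43,1.15,0],0],[[-1.31,1.29,0],0],[[-1.17,1.42,0],0],[[-1.02,1.53,0],0],[[-0.86,1.62,0],0],[[-0.69,1.7,0],0]]}}

```text
time: 16.7
ee_pos: [0.4546, 0.0367, 0.2279]
eef_rot: [0.887, 0.461, -0.0, 0.0]
ft_force: [1.6, -0.7, -1.5]
width: 0.0238
grip_force: 25.0
```

>>> {"name": "drive_tool", "arguments": {"series": [[[0.69,-1.7,0],0],[[0.86,-1.62,0],0],[[1.02,-1.53,0],0],[[1.17,-1.42,0],0],[[1.31,-1.29,0],0],[[1.43,-1.15,0],0],[[1.54,-1.0,0],0],[[1.63,-0.84,0],0],[[1.71,-0.67,0],0],[[1.77,-0.49,0],0]]}}

```text
time: 17.95
ee_pos: [0.5881, -0.0819, 0.2278]
eef_rot: [0.887, 0.461, 0.001, -0.0]
ft_force: [0.4, 1.7, 2.9]
width: 0.0232
grip_force: 25.0
```

>>> {"name": "drive_tool", "arguments": {"series": [[[-0.89,0.22,0],0],[[-0.88,0.27,0],0],[[-0.86,0.31,0],0],[[-0.85,0.35,0],0],[[-0.83,0.4,0],0],[[-0.81,0.44,0],0],[[-0.78,0.48,0],0],[[-0.76,0.52,0],0],[[-0.73,0.56,0],0],[[-0.7,0.59,0],0]]}}

```text
time: 19.2
ee_pos: [0.5052, -0.0399, 0.2279]
eef_rot: [0.887, 0.461, 0.0, 0.0]
ft_force: [-0.3, 0.2, 0.0]
width: 0.0234
grip_force: 25.0
```

>>> {"name": "drive_tool", "arguments": {"series": [[[-0.67,0.63,0],0],[[-0.64,0.66,0],0],[[-0.6,0.69,0],0],[[-0.57,0.72,0],0],[[-0.53,0.75,0],0],[[-0.49,0.78,0],0],[[-0.45,0.8,0],0],[[-0.41,0.82,0],0],[[-0.37,0.84,0],0],[[-0.32,0.86,0],0]]}}

```text
time: 20.45
ee_pos: [0.4548, 0.036, 0.2278]
eef_rot: [0.887, 0.461, -0.0, -0.0]
ft_force: [0.8, -1.8, -2.0]
width: 0.0236
grip_force: 25.0
```

>>> {"name": "drive_tool", "arguments": {"series": [[[0.69,-1.7,0],0],[[0.86,-1.62,0],0],[[1.02,-1.53,0],0],[[1.17,-1.42,0],0],[[1.31,-1.29,0],0],[[1.43,-1.15,0],0],[[1.54,-1.0,0],0],[[1.63,-0.84,0],0],[[1.71,-0.67,0],0],[[1.77,-0.49,0],0]]}}

```text
time: 21.7
ee_pos: [0.5878, -0.0819, 0.2278]
eef_rot: [0.887, 0.461, 0.0, -0.0]
ft_force: [0.9, 3.2, 3.4]
width: 0.0236
grip_force: 25.0
```

>>> {"name": "drive_tool", "arguments": {"series": [[[-0.89,0.22,0],0],[[-0.88,0.27,0],0],[[-0.86,0.31,0],0],[[-0.85,0.35,0],0],[[-0.83,0.4,0],0],[[-0.81,0.44,0],0],[[-0.78,0.48,0],0],[[-0.76,0.52,0],0],[[-0.73,0.56,0],0],[[-0.7,0.59,0],0]]}}

```text
time: 22.95
ee_pos: [0.5054, -0.0403, 0.2279]
eef_rot: [0.887, 0.461, 0.0, 0.0]
ft_force: [5.2, 2.5, -3.4]
width: 0.0233
grip_force: 25.0
```

>>> {"name": "drive_tool", "arguments": {"series": [[[-0.67,0.63,0],0],[[-0.64,0.66,0],0],[[-0.6,0.69,0],0],[[-0.57,0.72,0],0],[[0,0,0],0],[[0,0,0],0],[[0,0,0],0],[[0,0,0],0],[[0,0,0],0],[[0,0,0],0]]}}

```text
time: 24.2
ee_pos: [0.4809, -0.0137, 0.2279]
eef_rot: [0.887, 0.461, 0.0, 0.0]
ft_force: [5.0, 1.0, -4.6]
width: 0.0235
grip_force: 25.0
```

>>> {"name": "drive_tool", "arguments": {"series": [[[-0.53,0.75,0],0],[[-0.49,0.78,0],0],[[-0.45,0.8,0],0],[[0,0,0],0],[[0,0,0],0],[[-0.41,0.82,0],0],[[-0.37,0.84,0],0],[[-0.32,0.86,0],0],[[0,0,0],0],[[0,0,0],0]]}}

```text
time: 25.45
ee_pos: [0.4555, 0.0337, 0.2279]
eef_rot: [0.888, 0.461, 0.0, 0.001]
ft_force: [8.2, -2.2, -4.7]
width: 0.0239
grip_force: 25.0
```

>>> {"name": "drive_tool", "arguments": {"series": [[[0.79,-1.6,0],0],[[0.86,-1.62,0],0],[[1.02,-1.53,0],0],[[1.17,-1.42,0],0],[[1.31,-1.29,0],0],[[1.43,-1.15,0],0],[[1.54,-1.0,0],0],[[1.63,-0.84,0],0],[[1.71,-0.67,0],0],[[1.67,-0.46,0],0]]}}

```text
time: 26.7
ee_pos: [0.5877, -0.0818, 0.2278]
eef_rot: [0.887, 0.461, 0.0, 0.0]
ft_force: [-0.8, 1.1, 5.0]
width: 0.0232
grip_force: 25.0
```

>>> {"name": "drive_tool", "arguments": {"series": [[[-0.79,0.2,0],0],[[-0.88,0.27,0],0],[[-0.86,0.31,0],0],[[-0.85,0.35,0],0],[[-0.83,0.4,0],0],[[0,0,0],0],[[0,0,0],0],[[0,0,0],0],[[0,0,0],0],[[0,0,0],0]]}}

```text
time: 27.95
ee_pos: [0.5445, -0.0666, 0.2279]
eef_rot: [0.887, 0.461, 0.001, 0.001]
ft_force: [5.2, -6.6, -0.8]
width: 0.0234
grip_force: 25.0
```

>>> {"name": "drive_tool", "arguments": {"series": [[[-0.83,0.41,0],0],[[-0.8,0.45,0],0],[[-0.78,0.48,0],0],[[0,0,0],0],[[0,0,0],0],[[0,0,0],0],[[0,0,0],0],[[0,0,0],0],[[0,0,0],0],[[0,0,0],0]]}}

```text
time: 29.2
ee_pos: [0.5208, -0.0525, 0.2279]
eef_rot: [0.887, 0.461, 0.001, 0.001]
ft_force: [7.3, -3.5, -2.5]
width: 0.0236
grip_force: 25.0
```

>>> {"name": "drive_tool", "arguments": {"series": [[[-0.76,0.52,0],0],[[-0.73,0.56,0],0],[[-0.7,0.59,0],0],[[0,0,0],0],[[0,0,0],0],[[0,0,0],0],[[0,0,0],0],[[0,0,0],0],[[0,0,0],0],[[0,0,0],0]]}}

```text
time: 30.45
ee_pos: [0.4996, -0.035, 0.228]
eef_rot: [0.887, 0.461, 0.002, 0.001]
ft_force: [13.8, -1.4, -6.0]
width: 0.0236
grip_force: 25.0
```

```bash
python3 -c "
from h import *
L=[]
for i in range(6):
    vision.camera('wrist'); s=r.read_state(); L.append(s['ft_force'])
print(np.round(L,1).tolist(),np.mean(L,0),s['ee_pos'],s['time'])
p=s['ee_pos'][:2]-[.6259,.0941]; f=np.arctan2(-p[0],-p[1]); t=np.array([-np.cos(f),np.sin(f)]); print('theta',f-.158,'resist',-np.mean(L,0)[:2]@t, 'r',np.hypot(*p))"
```

```text
[[12.2, -1.8, -5.6], [12.4, -1.0, -5.1], [12.3, -1.3, -6.1], [11.7, -2.2, -5.8], [12.5, -2.3, -5.9], [12.5, -1.2, -5.5]] [12.23887407 -1.63335714 -5.66403506] [ 0.49961402 -0.03499069  0.22793725] 30.75
theta 0.6164159903446742 resist 9.890913451485845 r 0.180589466803952
```

9.9 N on the tightening stroke, which is the target. I ease the lever back.

>>> {"name": "drive_tool", "arguments": {"series": [[[0.7,-0.59,0],0],[[0.73,-0.56,0],0],[[0.76,-0.52,0],0],[[0.78,-0.48,0],0],[[0.8,-0.45,0],0],[[0.83,-0.41,0],0],[[0.83,-0.4,0],0],[[0.85,-0.35,0],0],[[0,0,0],0],[[0,0,0],0]]}}

```text
time: 32.0
ee_pos: [0.5608, -0.0737, 0.2278]
eef_rot: [0.887, 0.461, -0.0, 0.0]
ft_force: [-1.9, -6.7, 2.6]
width: 0.0231
grip_force: 25.0
```

```bash
cat > rd.py <<'E'
from h import *
L=[]
for i in range(5):
    vision.camera('wrist'); s=r.read_state(); L.append(s['ft_force'])
print(np.mean(L,0),s['ee_pos'],s['time'])
p=s['ee_pos'][:2]-[.6259,.0941]; f=np.arctan2(-p[0],-p[1]); t=np.array([-np.cos(f),np.sin(f)]); print('theta',f-.158,'resist',-np.mean(L,0)[:2]@t, 'r',np.hypot(*p))
E
python3 rd.py
```

```text
[-0.86667394 -5.84108554  2.11888529] [ 0.56071385 -0.07363316  0.22785304] 32.25
theta 0.21266643412555666 resist 1.3080406975804832 r 0.1799545727445515
```

>>> {"name": "drive_tool", "arguments": {"series": [[[0.86,-0.31,0],0],[[0.88,-0.27,0],0],[[0,0,0],0],[[0,0,0],0],[[0,0,0],0],[[0,0,0],0],[[0,0,0],0],[[0,0,0],0],[[0,0,0],0],[[0,0,0],0]]}}

```text
time: 33.5
ee_pos: [0.578, -0.0793, 0.2278]
eef_rot: [0.887, 0.461, -0.0, 0.0]
ft_force: [-1.4, -5.3, 1.9]
width: 0.0236
grip_force: 25.0
```

```bash
python3 rd.py
```

```text
[-1.47681292 -5.1882231   2.17719874] [ 0.57795421 -0.07926763  0.22786461] 33.75
theta 0.11181188380687865 resist -0.040461838254394075 r 0.17987532615470922
```

>>> {"name": "drive_tool", "arguments": {"series": [[[0,0,0],0],[[0,0,0],0],[[0,0,0],0],[[0,0,0],0],[[0,0,0],0],[[0,0,0],0],[[0,0,2],0],[[0,0,4],0],[[0,0,5],0],[[0,0,3],0]], "hand": 0}}

```text
time: 35.0
ee_pos: [0.5787, -0.0785, 0.3705]
eef_rot: [0.887, 0.461, 0.001, 0.001]
ft_force: [-0.0, -0.6, -0.4]
width: 0.0868
grip_force: 0.0
```

>>> {"name": "drive_tool", "arguments": {"series": [[[-4,-4,0],0],[[-4,-4,0],0],[[-4,-4,0],0],[[-3,-4,0],0],[[0,-4,0],0],[[0,0,0],0],[[0,0,0],0],[[0,0,0],0],[[0,0,0],0],[[0,0,0],0]]}}

```text
time: 36.25
ee_pos: [0.4286, -0.2783, 0.368]
eef_rot: [0.887, 0.462, 0.0, 0.0]
ft_force: [0.2, 0.1, -0.0]
width: 0.087
grip_force: 0.0
```

```bash
python3 -c "
from h import *
snap('side','s5.png'); snap('top','t5.png')
a=cv2.imread('pics/s5.png')[155:375,185:405]; b=cv2.imread('pics/t5.png')[145:285,205:405]
o=np.zeros((400,800,3),np.uint8); o[:,:400]=cv2.resize(a,(400,400),interpolation=2); o[:280,400:]=cv2.resize(b,(400,280),interpolation=2); cv2.imwrite('pics/c5.png',o)
s=r.read_state();print(s['ee_pos'],s['ft_force'],s['time'],s['width'])"
```

```text
[ 0.42847565 -0.27850845  0.36792222] [0.74525708 1.13698063 0.39437871] 36.35 0.08710991847950922
```

View pics/c5.png

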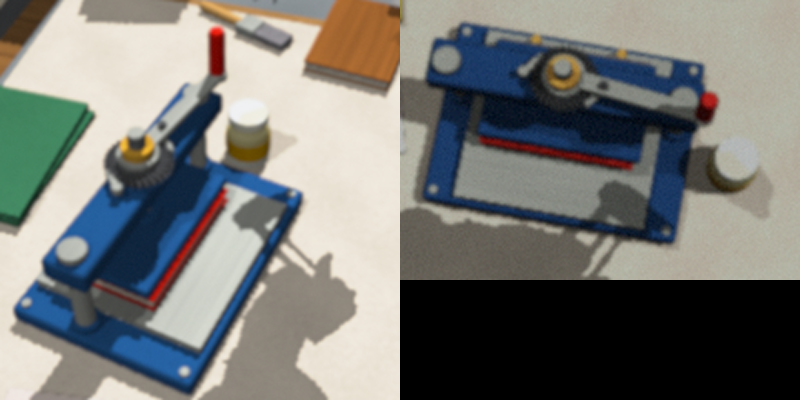

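The platen sits on the book, whose front edge runs parallel to it from (480,140) to (632,166) in the top half. The lever is at rest with its handle at (708,107), the jar is where it was, and the gripper is clear. I hand in.

```bash
python3 -c "
from bench import r
print(r.close_job())"
```

```text
the job is handed in; nothing more can be done
None
```

The book is home against both stops and nipped at about 9.9 N on the handle (roughly 330 N on the book, before the ratchet's loss of up to one notch). The lever was eased back and released, the job was handed in at about 36 s, and no verdict was returned.

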